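Lock the clamp of the nozzle holder past its click

ROBOT

A 7-joint arm with a two-finger parallel gripper is mounted at the origin on a cart in front of the work surface, level with it; the furniture and walls round the work are solid. World frame = base frame: x ahead of the robot, y to its left, z up, the work surface at z = 0. Lengths are in m, angles in rad, forces in N, time in s.
With the tool pointing down it reaches from about 0.425 to 0.925 m from the base axis. Payload 6.8 kg.
Tool frame: the origin (TCP) lies on the front face of the gripper's body, between the roots of the fingers; the fingertips stand 73 mm ahead of it and the grasp point (between the pads) lies 54 mm ahead of it (env.nose_length is the distance from the TCP to the fingertips, in m); z points along the fingers, y is the line along which they close (so a half turn about z gives the same grasp; the last joint's range is limited). The gripper opens to 85 mm and grips with 20 to 120 N. Pads are 22 mm wide; open, the fingers measure 114 mm over their backs; the gripper's body (76 mm by 85 mm) begins 54 mm behind the grasp point. The pads swing forward as they close: fully open they stand 13 mm farther back than shut.
Start: joints at [-1.267, 0.477, 0.022, 1.555, -0.011, 1.109, -0.083], TCP at [0.27, 0.619, 0.304] pointing down, gripper open.
Joint ranges: [-2.96, 2.96], [-0.34, 2.1], [-1.41, 1.46], [0.24, 2.44], [-1.37, 4.51], [0.17, 1.92], [-2.96, 2.96]. Speed limits (rad/s): [2.39, 2.39, 3.14, 3.14, 3.14, 3.14, 3.14].

INTERFACE

Orientations are given as a unit quaternion [w, x, y, z].
In Python, from cell import env, kin, camera, calibration, job gives the robot as it stands. The module is installed in compiled form; this text tells all that it offers. Calls block until the motion is done:
- env.reach(position, orientation): joint-space move of the TCP to a pose.
- env.movel(position, velocity=0.15, rot=None, stop_force=None): straight line of the TCP; rot=None keeps the orientation; velocity is the mean speed in m/s. With stop_force (N) it stops when the force on the tool has changed by that much, and returns True; else False.
- env.goto_joints(angles): joint-space move.
- env.grip(opening, f_grip=None): finger opening in m; f_grip is the grip in N (None keeps the last); returns when the fingers have stopped.
- env.dwell(seconds).
- kin.inverse_kinematics(position, orientation): joint angles nearest the present ones, or None.
- env.get_state(): the state.
- camera(name): name is "scene" or "top" or "wrist"; returns (picture, depth): 420x560x3 uint8, blue, green, red; 420x560 float32, m along the optical axis (not along the pixel's ray), 0 where there is no reading.
- calibration(name): a dict with "fx", "fy", "cx", "cy" (pixels), "rvec" (rotation vector, rad) and "tvec" (3), from world to camera coordinates, as OpenCV has them. Camera axes: x right, y down, z forward; pixel columns grow to the right and rows downward; lengths in m; the calibration is good to about 2 mm. A picture is of the moment at which its call begins: read the wrist's pose just before it. calibration takes no time and is no camera call; for the wrist camera it gives the pose at the moment of the call.
A pose or a line that the arm cannot do raises env.PlanningError and nothing moves.
- job.job_done(): hands the job in; it is judged then, once.
The state is a dict: "time": time; "qpos": joint angles; "joint_velocities": joint speeds; "joint_torque": joint torques, N m; "tcp_pos": TCP position; "orientation": TCP orientation; "force": force on the tool from outside, world axes, zero at the start; "torque": the same for the moment, N m; "opening": finger opening in m; "gripper_force": force on a finger pad.
Only numpy, scipy, OpenCV 4.12 (cv2) and the standard library are available. Lean on these libraries where they do the work, as an engineer would, in place of code of your own. Each camera call takes 0.05 s, during which the arm holds its last target. There are 200 camera calls.

TASK

Two equal clamping holders with red knobs stand on the bench, one with the brass injector nozzle in it and one with a glass vial. Lock the nozzle: turn the knob of its holder clockwise (seen from above) until it has clicked past its spring detent and its white line points about at the green dot, then let go. Leave the nozzle standing in its seat, and leave the knob of the vial's holder as it is.

Things in the scene. Friction and masses are not known exactly. Their poses are not given: they have to be found in the camera images.
- nozzle_knob_grip (a point): Grip point of the nozzle holder's red knob, on its upright axis, 68 mm above the bench. Knob: a bar 44 mm long (along this point's x), 14 mm thick (along y; pinch it there), 40 mm high; the point is 10 mm under the bar's flat top, 28 mm above the knob's round foot (38 mm wide, on a 62 mm wide grey column). The axes turn with the knob; z is up; a white line marks the -x end.
- nozzle_knob (a joint): Angle of that knob in rad, growing clockwise seen from above, stops at 0 and 1.12. It starts at 0 to 0.2 (white dot on the column: 0.1; green dot: 1.0). From 0.27 to 0.73 a steel bump on its foot passes a spring plunger at the column's side, which resists with up to 0.3 N m and pushes it away from 0.5, back or on; elsewhere the knob turns lightly and stays where it is left.
- vial_knob (a joint): Angle of the same kind of knob on the other, equal holder (a fixed aluminium plate 175 x 84 x 12 mm), in which a glass vial with a black cap stands instead of the nozzle. It also starts at 0 to 0.2 and is to stay there.
- brass_nozzle: The loose brass nozzle, 26 mm across and 46 mm high, narrowing to the top, standing upright in the shallow round seat of its holder, 100 mm from that holder's knob; origin at the centre of its underside, 12 mm above the bench. A steel jaw driven by the knob slides up to it and may nudge it by 1 mm.
Mind the look-alikes: they are no part of the job. Leave any orange look-alike of the part that bears nozzle_knob_grip alone. There is more than one size of the brass_nozzle; the job needs the smaller.

How it is judged:
By the outcome, as a careful person would: the job done as asked, in the order asked, and still so for the second after the job is handed in, with the robot touching nothing.
It also fails if it takes over 29 s, if anything falls off the work surface, if the arm or the gripper's body presses on something with over 40 N, if the wrist force passes 120 N, or if a joint passes its speed limit or range.

## Working session

There is one attempt and no reset: what is moved stays moved. The work goes in short steps, each a Python script; the robot and the scene stay as the last script left them, time stands still between calls to the robot, and variables do not carry over. Pictures are saved under pics/ and viewed, at most 10 in all, crops included, and the job is handed in when it is done.

```bash
mkdir -p pics
cat > h.py <<'E'
import numpy as np, cv2
from cell import env, kin, camera, calibration, job
def ray(c,u,v):
    R=cv2.Rodrigues(np.array(c["rvec"],float))[0]; t=np.array(c["tvec"],float).ravel()
    d=R.T@np.array([(u-c["cx"])/c["fx"],(v-c["cy"])/c["fy"],1.]); return -R.T@t,d
def onplane(c,u,v,z):
    o,d=ray(c,u,v); return o+d*(z-o[2])/d[2]
E
python3 - <<'E'
from h import *
for n in ("scene","top"):
    p,d=camera(n); np.savez("pics/"+n,p=p,d=d); cv2.imwrite(f"pics/{n}.png",p); print(n,{k:np.round(v,3) for k,v in calibration(n).items()})
    h=cv2.cvtColor(p,cv2.COLOR_BGR2HSV)
    m=(((h[...,0]<20)|(h[...,0]>172))&(h[...,1]>130)&(h[...,2]>70)).astype(np.uint8)
    k,l,s,c=cv2.connectedComponentsWithStats(m)
    for i in range(1,k):
        if s[i,4]>30: print(s[i],c[i].round(1),np.median(h[l==i],axis=0))
E
```

```text
scene {'fx': np.float64(435.737), 'fy': np.float64(435.737), 'cx': np.float64(275.686), 'cy': np.float64(207.543), 'rvec': array([ 2.303, -0.515,  0.207]), 'tvec': array([-0.591,  0.204,  1.041])}
[133   0   9  34  42] [137.2  16.4] [173.  182.  143.5]
[215 167  16  20 232] [223.3 176.6] [  1.  217.  162.5]
[446 188  14  14 153] [452.6 194.5] [176. 192. 144.]
[ 203  216   71   38 1248] [236.5 233.2] [ 18.  255.  235.5]
[251 224  10   7  51] [255.5 227.3] [ 18. 255. 238.]
[291 251  20  21 309] [300.1 260.8] [  1. 217. 174.]
[ 361  384   63   36 1372] [390.8 406.1] [176. 192. 149.]
top {'fx': np.float64(449.78), 'fy': np.float64(449.78), 'cx': np.float64(273.707), 'cy': np.float64(214.451), 'rvec': array([ 2.104, -2.159,  0.204]), 'tvec': array([-0.054,  0.625,  1.068])}
[336  43  12  14 131] [341.4  49.4] [177. 189. 144.]
[430 155  15 106 169] [437.4 208.2] [178. 154. 104.]
[329 209  14  18 167] [336.  217.9] [  0. 179. 194.]
[ 243  222   43   73 1639] [264.6 253.8] [ 14. 203. 249.]
[184 236  15  19 182] [190.6 245.1] [  0. 181. 215.]
[254 267  15  19 172] [261.1 275.5] [  1. 197. 223.]
```

View pics/top.png

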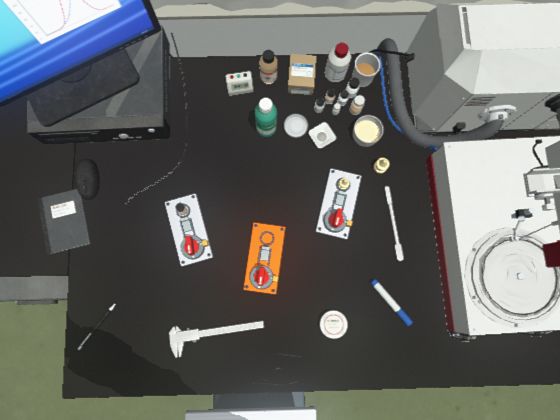

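View pics/scene.png

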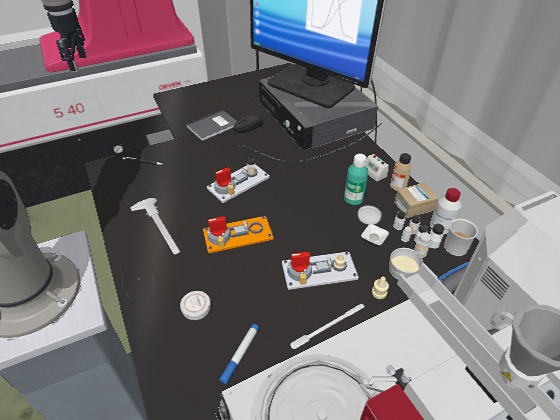

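In the top view, the knob could be the white holder with brass at (336,218), the white holder with the vial at (190,245) or the orange look-alike at (261,275). The nozzle could be the one at (344,184) in the holder or the larger loose one at (382,165). I choose the knob at (336,218) and will check it in a close crop.

Run:
```python
from h import *
f=np.load("pics/top.npz"); p,d=f["p"],f["d"]; c=calibration("top")
a=cv2.resize(p[160:250,300:400],None,fx=6,fy=6,interpolation=cv2.INTER_CUBIC); cv2.imwrite("pics/crop.png",a)
for u,v,z in ((336,218,.07),(344,184,.058),(382,165,.04),(190,245,.07),(261,275,.07)): print(u,v,onplane(c,u,v,z).round(3),d[v,u])
print(env.get_state()["time"],env.get_state()["orientation"])
w=camera("wrist")[0]; cv2.imwrite("pics/w0.png",w); cw=calibration("wrist"); 
R=cv2.Rodrigues(np.array(cw["rvec"]))[0]; print(-R.T@np.ravel(cw["tvec"]),R,cw["fx"])
```

```text
336 218 [ 0.609 -0.223  0.07 ] 1.1029657
344 184 [ 0.697 -0.25   0.058] 1.1556791
382 165 [ 0.75  -0.354  0.04 ] 1.1609869
190 245 [0.551 0.136 0.07 ] 1.0874679
261 275 [ 0.474 -0.035  0.07 ] 1.0779027
0.1 [-1.04405017e-04  2.04431888e-01  9.78880451e-01 -8.09575069e-04]
[0.19758614 0.64930838 0.37267823] [[ 0.40026223  0.91639954 -0.0014236 ]
 [ 0.87136315 -0.38010943  0.31023068]
 [ 0.28375413 -0.1254141  -0.95066024]] 370.4932008199778
```

View pics/crop.png

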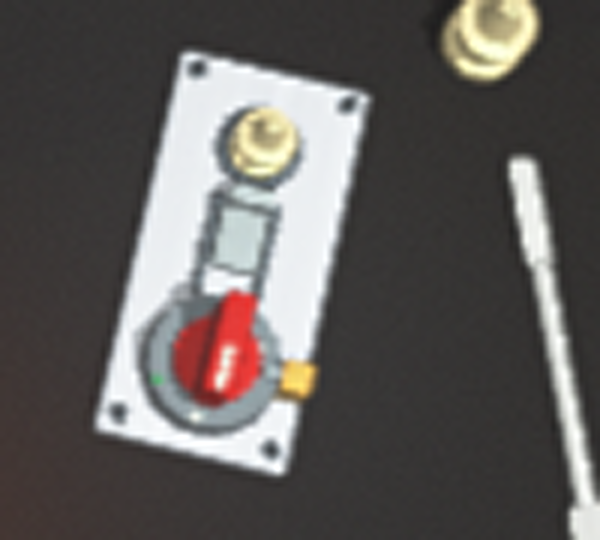

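The crop confirms it: brass nozzle at (262,140), the red knob at (225,350) with its white line near the white dot, the green dot at (157,380), and the plunger at (297,380). Going clockwise carries the line from bottom to left. Next I hover above it and look from close by.

```bash
cat >> h.py <<'E'
def quat(phi): return [0,np.cos(phi/2),np.sin(phi/2),0]
E
python3 - <<'E'
from h import *
c=calibration("top"); P=lambda x,y,z: onplane(c,300+x/6,160+y/6,z)
a,b=P(240,297,.078),P(215,398,.078); n=P(262,115,.058); ph=np.arctan2(*(b-a)[1::-1]); print(a,b,n,ph)
for k in (0,np.pi):
    for dd in (0,-.5,-1.): 
        q=kin.inverse_kinematics([.609,-.223,.122],quat(ph+k+dd)); print(k,dd,None if q is None else np.round(q,2))
env.reach([.609,-.223,.24],quat(ph)); env.grip(.05)
cw=calibration("wrist"); p,d=camera("wrist"); cv2.imwrite("pics/w1.png",p); np.savez("pics/w1",p=p,d=d,**cw); print(env.get_state()["time"])
E
```

```text
[ 0.62821432 -0.23282027  0.078     ] [ 0.58660993 -0.22041428  0.078     ] [ 0.71010223 -0.24955188  0.058     ] 2.8517976878092997
0 0 [-0.04  0.68  0.42  1.77 -0.38  0.77  1.85]
0 -0.5 [-0.15  0.72  0.58  1.78 -0.53  0.8   1.47]
0 -1.0 [-0.22  0.76  0.69  1.79 -0.64  0.83  1.06]
3.141592653589793 0 [-0.18  0.73  0.62  1.78 -0.57  0.81 -1.13]
3.141592653589793 -0.5 [-0.41  0.95  1.05  1.8  -0.98  1.02 -1.31]
3.141592653589793 -1.0 [-0.48  1.12  1.26  1.8  -1.17  1.19 -1.69]
3.825
```

View pics/w1.png

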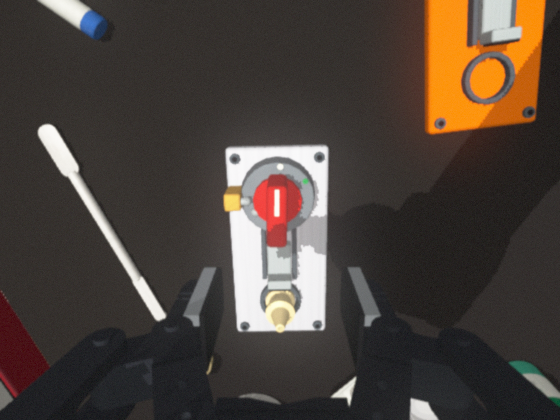

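The wrist view shows the knob at (277,205) with its white line up at (277,200), the green dot at (306,181), and the nozzle at (280,307). I'll get the bar top from the depth.

```bash
cat >> h.py <<'E'
def bar(p,d,c,box):
    v,u=np.mgrid[box[1]:box[3],box[0]:box[2]]; v=v.ravel();u=u.ravel(); z=d[v,u]
    R=cv2.Rodrigues(np.array(c["rvec"],float))[0]; t=np.ravel(c["tvec"]).astype(float)
    X=(np.c_[(u-c["cx"])/c["fx"]*z,(v-c["cy"])/c["fy"]*z,z]-t)@R
    X=X[(z>0)&(abs(X[:,2]-.078)<.006)]
    print(len(X),"z",np.median(X[:,2])); return cv2.minAreaRect((X[:,:2]*1000).astype(np.float32))
E
python3 - <<'E'
from h import *
f=np.load("pics/w1.npz"); print(bar(f["p"],f["d"],f,(235,150,320,255)))
c=calibration("wrist")
h=cv2.cvtColor(f["p"],cv2.COLOR_BGR2HSV); s=h[150:255,235:330]; m=(s[...,0]>45)&(s[...,0]<85)&(s[...,1]>100); g=np.argwhere(m).mean(0)+[150,235]; print("green",g,onplane(f,g[1],g[0],.034))
for u,v,z in ((280,167,.034),(277,188,.078),(277,224,.078)): print(onplane(f,u,v,z))
E
```

```text
1284 z 0.0771086378849129
((609.7841796875, -227.56581115722656), (13.98592758178711, 43.21009826660156), 72.65599822998047)
green [180.9  304.95] [ 0.60230514 -0.20306835  0.034     ]
[ 0.58656691 -0.21822534  0.034     ]
[ 0.59064416 -0.22129341  0.078     ]
[ 0.61432394 -0.2284512   0.078     ]
```

Run:
```python
from h import *
x,y,ph=.6098,-.2276,2.839
S=env.get_state
env.reach([x,y,.20],quat(ph)); env.movel([x,y,.122],.08,stop_force=15)
s=S(); print(s["time"],s["tcp_pos"],s["force"])
env.grip(.005,100); s=S(); print(s["time"],s["opening"],s["gripper_force"],np.round(s["force"],1))
for a in np.arange(.16,.97,.16):
    env.movel([x,y,.122],.05,rot=quat(ph-a)); s=S(); print(round(a,2),round(s["time"],2),np.round(s["force"],1),np.round(s["torque"],2),np.round(s["tcp_pos"],4), 2*np.arctan2(s["orientation"][2],s["orientation"][1]))
    if np.linalg.norm(s["force"])>60: print("STOP");break
cv2.imwrite("pics/w2.png",camera("wrist")[0])
```

```text
5.2333 [ 0.61011717 -0.22784277  0.12253916] [ 0.12197883  0.33072292 -0.33719776]
5.6583 0.0123280409776809 97.86725521087646 [-1.4  1.4  5.5]
0.16 5.97 [-1.6  1.8  5.8] [ 0.45  0.34 -0.02] [ 0.6102 -0.2272  0.1227] 2.6790114292786287
0.32 6.28 [-1.2  2.8  5.4] [0.47 0.34 0.02] [ 0.6102 -0.2271  0.1227] 2.519341483756426
0.48 6.58 [-1.1  3.   5.7] [ 0.48  0.43 -0.2 ] [ 0.6102 -0.2271  0.1227] 2.359101211786665
0.64 6.89 [-2.3  2.   5.5] [ 0.48  0.37 -0.1 ] [ 0.6101 -0.2272  0.1227] 2.198668498332216
0.8 7.2 [-1.9  2.3  6.6] [0.5  0.46 0.03] [ 0.6101 -0.2272  0.1227] 2.039079751430079
0.96 7.51 [-1.2  2.9  5.8] [ 0.51  0.44 -0.02] [ 0.6101 -0.2272  0.1227] 1.8791335867625305
```

View pics/w2.png

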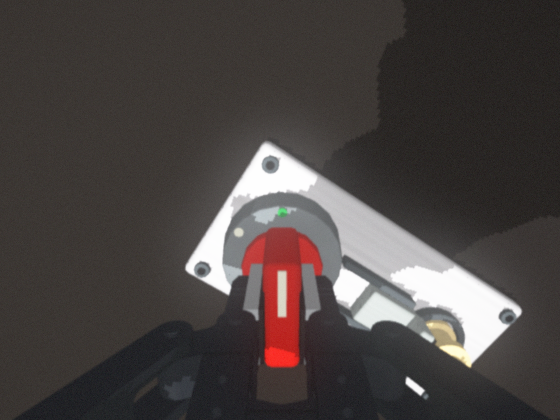

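The line at (282,293) points straight at the green dot at (282,212), past the detent. Now I let go, back off and check.

Run:
```python
from h import *
env.grip(.045); s=env.get_state(); t=s["tcp_pos"]
env.movel([t[0],t[1],.24],.1); env.reach([.55,-.05,.32],quat(1.9)); env.dwell(.3)
p,d=camera("top"); b=bar(p,d,calibration("top"),(318,200,352,235)); print(b,env.get_state()["time"])
a=np.hstack([cv2.resize(p[160:250,300:390],(540,540),interpolation=cv2.INTER_CUBIC), cv2.resize(p[185:275,150:195],(270,540))]); cv2.imwrite("pics/end.png",a[:, :800])
```

```text
102 z 0.07802789154668086
((610.6854248046875, -226.39865112304688), (13.914262771606445, 43.45109939575195), 15.942675590515137) 10.4917
```

View pics/end.png

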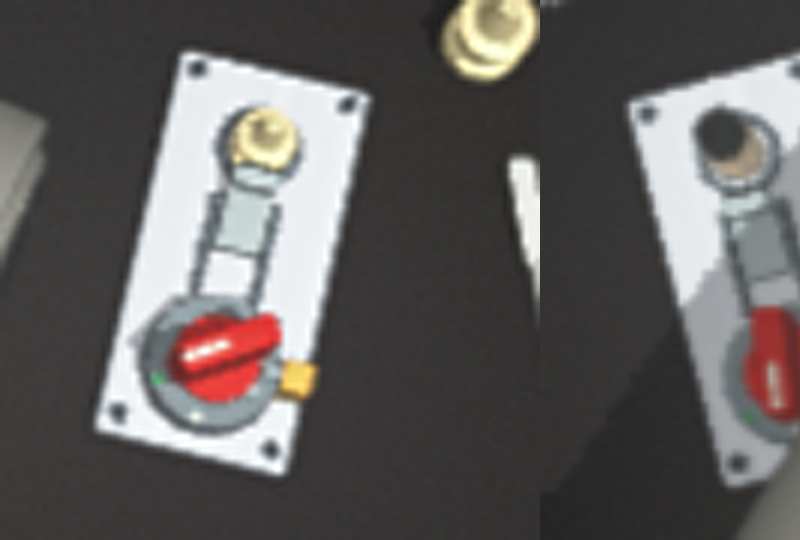

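The knob's white line at (200,355) points at the green dot at (157,380). The nozzle at (265,138) is upright with the jaw up to it, and the vial knob is unchanged.

```bash
python3 -c "
from cell import job; print(job.job_done())"
```

```text
the job is handed in; nothing more can be done
None
```

The nozzle is locked: its knob clicked past the detent and its line points at the green dot. The nozzle still stands in its seat, the vial's knob is untouched, and the job was handed in after about 10.5 s.

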